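Ease the bench cramp by one ratchet notch

ROBOT

A 6-joint arm with a two-finger parallel gripper is mounted at the origin on the work surface. World frame = base frame: x ahead of the robot, y to its left, z up, the work surface at z = 0. Lengths are in m, angles in rad, forces in N, time in s.
With the tool pointing down it reaches from about 0.35 to 0.85 m from the base axis. Payload 8.1 kg.
Tool frame: the origin (TCP) lies between the finger pads; the fingertips stand 11 mm ahead of it and the grasp point (between the pads) lies 8 mm behind it (robot.tips_ahead is the distance from the TCP to the fingertips, in m); z points along the fingers, y is the line along which they close (so a half turn about z gives the same grasp; the last joint's range is limited). The gripper opens to 93 mm and grips with 3 to 60 N. Pads are 15 mm wide; open, the fingers measure 128 mm over their backs; the gripper's body (75 mm by 188 mm) begins 65 mm behind the grasp point.
Start: joints at [1.181, 0.13, 1.488, -0, 1.523, -0.085], TCP at [0.18, 0.572, 0.203] pointing down, gripper open.
Joint ranges: [-2.96, 2.96], [-0.89, 2.26], [0.02, 2.5], [-1.34, 4.48], [0, 2.73], [-2.66, 2.66]. Speed limits (rad/s): [2.39, 2.39, 2.79, 3.14, 3.14, 3.14].

INTERFACE

Orientations are given as a rotation vector (axis times angle).
In Python, from plant import robot gives the robot as it stands. The module is installed in compiled form; this text tells all that it offers.
- The arm moves only by the tool move_arm, never from a script. Its argument "deltas" is one flat list of numbers, 7 for each row, row after row: the shift along the tool's x, y, z in m, then the turn, a rotation vector about the tool's x, y, z in rad, then the opening, from 0 (shut) to 1 (fully open). A call has 1 to 12 rows; each row is the pose to reach, as a shift and turn from the pose commanded when the call began, along the tool's axes at that moment; what a row does not reach only later rows make up. A row lasts 1/8 s, in which the tool goes at most 62.5 mm and 10.7 degrees, less where a joint would pass 70% of its speed; a pose out of reach is approached as far as the arm can. A call with a gripper value outside its range is refused whole. The fingers move at their own pace and stop on an object; "squeeze" is the grip in N (left out, the last holds). Time passes only in rows, so rows that repeat a pose let the fingers close. It gives the time, the measured TCP pose, the force, the opening and the grip force at its end, in the units of the state.
- robot.read_state(): the state, without advancing time (a new reading comes with each control period).
- robot.read_camera(name): name is "side" or "top"; returns (picture, depth): 384x512x3 uint8, red, green, blue; 384x512 float32, m along the optical axis (not along the pixel's ray), 0 where there is no reading.
- robot.camera_model(name): a dict with "K" (3x3 intrinsics, pixels), "R" (3x3) and "t" (3): a world point X has camera coordinates R X + t. Camera axes: x right, y down, z forward; pixel columns grow to the right and rows downward; lengths in m; the calibration is good to about 2 mm. A picture is of the moment at which its call begins. camera_model takes no time and is no camera call.
- robot.close_job(): hands the job in; it is judged then, once.
Trained networks look in the newest picture that a camera, given by its name, has taken for a name from the list of things; names that differ only in an ending like _2 or _b are one class to them, and where a whole thing is asked for, a point or a joint stands for the part that bears it (a point fixed in the world has none). Each returns a list of dicts, best first, with "confidence" (0 to 1); they miss things now and then, are a little off and sometimes report something else, mostly with a low value. They report only what shows in the picture. A call takes as long as a camera call.
- robot.recognise(camera, label): "uv" ([column, row] in pixels, amid what is visible of it).
The state is a dict: "t": time; "q": joint angles; "dq": joint speeds; "joint_torque": joint torques, N m; "tool_pos": TCP position; "orientation": TCP orientation; "force": force on the tool from outside, world axes, zero at the start; "wrist_torque": the same for the moment, N m; "opening": finger opening in m; "gripper_force": force on a finger pad.
Only numpy, scipy, OpenCV 4.12 (cv2) and the standard library are available. Lean on these libraries where they do the work, as an engineer would, in place of code of your own. Each camera call takes 0.05 s, during which the arm holds its last target. There are 200 camera calls.

TASK

The seat frame is cramped one notch too tight. With a fingertip, lift the ratchet pawl by its tail and throw it right over so that it stays up clear of the teeth, then push the star handwheel backward by one notch, and tip the pawl back so that it drops fully into the teeth again, holding the wheel one notch back from where it was. Leave the things standing around the cramp where they are.

Things in the scene. Friction and masses are not known exactly. Their poses are not given: they have to be found in the camera images.
- cramp: Bench cramp with a green housing, fixed upright on the bench; origin on the bench top below the ratchet wheel; x along the wheel's axle (star handwheel on the -x side), z up. Housing: x -40 to -12 mm, 100 long in y, 177 high; pawl bracket y 41 to 81 mm, 223 high. Steel base y -320 to 120 mm; a small wooden seat frame is cramped on it at y -255 to -70 mm, under 60 mm high.
- wheel_axis (a point): centre of the steel ratchet wheel (20 mm thick, x = -10 to 10 mm of the cramp, 132 mm over its 10 teeth) on the level axle 135 mm above the bench; axes as the cramp's. Star handwheel on the same axle, in the plane x = -75 mm: 5 round steel spokes 72 degrees apart, 12 mm thick, ending 120 mm from the axle in 18 mm black balls.
- ratchet_wheel (a joint): wheel's turn in rad about the cramp's +x, 0 +-0.08 at the start. Falling = backward: its top moves to the cramp's +y, towards the pawl hinge. One notch is 0.628, so one notch back is -0.63; within +-0.10 of a notch the pawl drops fully in. Pawl down: it cannot go back over 0.12 from its notch. Pawl up: it turns freely both ways and stays where left (friction 0.25 N m, 2 to 3 N at a spoke's end).
- top_spoke_tip (a point): outer end of the star's spoke that starts nearest the top; turns with the wheel. At wheel value 0 this spoke leans 20 degrees from vertical to the cramp's -y, its end 248 mm above the bench; one notch back it leans 16 degrees to +y. Pushed to +y by a fingertip reaching down some 30 mm beside it, it turns the wheel backward.
- pawl_hinge (a point): hinge pin of the pawl, parallel to the wheel's axle, at 0, 64, 213 mm in the cramp's frame; axes as the cramp's
- pawl (a joint): pawl angle in rad: 0 = down, nose fully in the teeth; 1.9 = thrown right over against its stop. It turns freely under its own weight (0.17 kg, slightly damped): let go below about 0.95 it drops back onto the wheel, above about 1.2 it falls over to the stop and stays there. Resting on a tooth instead of in a notch it reads 0.1 or more.
- pawl_nose (a point): nose of the pawl, centre of the end of its arm, a steel bar from the hinge, 64 mm long, 10 thick, 16 wide (x = -8 to 8 mm of the cramp). Down, it points to the cramp's -y and 19 degrees below level, onto the wheel's top. Thrown over, it stands straight up above the hinge, its end 278 mm above the bench, and is pushed to -y to send it back down.
- pawl_tail_tip (a point): upper end of the pawl's tail, a flat steel thumb tab 32 mm wide (x = 14 to 46 mm of the cramp, this point at 30), 8 mm thick, with an 11 mm round top edge, standing 52 mm straight up from the hinge when the pawl is down. Pushing it to the cramp's +y lifts the nose; thrown over, it points to +y and 19 degrees below level.
- glue_bottle: white glue bottle, 58 mm across, 160 mm high, loose bystander; origin at the centre of its foot, z up
- screw_jar: glass jar with a steel lid, 72 mm across, 85 mm high, loose bystander; origin at the centre of its foot, z up
- turned_foot: turned wooden furniture foot, 68 mm across, 70 mm high, loose bystander; origin at the centre of its underside, z up

How it is judged:
By the outcome, as a careful person would: the job done as asked, in the order asked, and still so for the second after the job is handed in, with the robot touching nothing.
It also fails if it takes over 48 s, if anything falls off the work surface, if the arm or the gripper's body presses on something with over 40 N, if the wrist force passes 120 N, or if a joint passes its speed limit or range.

## Working session

There is one attempt and no reset: what is moved stays moved. The work goes in short steps, Python scripts to look and compute and a tool call to move; the robot and the scene stay as the last step left them, time stands still between calls to the robot, and variables do not carry over. Pictures are saved under pics/ and viewed, at most 10 in all, crops included, and the job is handed in when it is done.

Besides the shell and the picture viewer there is one more tool, called after "Emit:" by a JSON object that holds its "method" and its "body", one argument or row to a line. move_arm: Moves the arm, as the interface text tells. Its arguments: {"type":"object","properties":{"deltas":{"type":"array","items":{"type":"number"}},"squeeze":{"type":"number"}},"required":["deltas"]}

```bash
mkdir -p pics; cat > h.py <<'E'
import numpy as np, cv2
from plant import robot
def snap(n,fn):
    p,d=robot.read_camera(n); cv2.imwrite('pics/'+fn,cv2.cvtColor(p,cv2.COLOR_RGB2BGR)); np.save(n+'.npy',d); return p,d
def world(n,uv,d):
    m=robot.camera_model(n); K,R,t=map(np.array,(m['K'],m['R'],m['t']))
    c=np.linalg.inv(K)@np.array([uv[0],uv[1],1.])*d
    return R.T@(c-t)
def proj(n,X):
    m=robot.camera_model(n); K,R,t=map(np.array,(m['K'],m['R'],m['t']))
    c=K@(R@np.array(X)+t); return c[:2]/c[2]
E
python3 - <<'E'
from h import *
for n in('side','top'):
    p,d=snap(n,n+'1.png')
    m=robot.camera_model(n); print(n,'campos',-np.array(m['R']).T@m['t'])
    for l in ['cramp','wheel_axis','top_spoke_tip','pawl_hinge','pawl_nose','pawl_tail_tip','glue_bottle','screw_jar','turned_foot']:
        for r in robot.recognise(n,l)[:1]:
            u=r['uv']; dd=d[int(u[1]),int(u[0])]
            print(l,np.round(u),round(r['confidence'],2),dd, np.round(world(n,u,dd),3))
s=robot.read_state(); print(s['t'],s['tool_pos'],s['orientation'])
E
```

```text
side campos [ 0.23766576 -0.47328049  0.68227054]
cramp [301. 285.] 0.59 0.8376758 [ 0.579 -0.     0.044]
wheel_axis [298. 282.] 0.77 0.87420535 [0.591 0.026 0.021]
top_spoke_tip [256. 240.] 0.95 0.7713644 [0.5   0.041 0.161]
pawl_hinge [299. 285.] 0.91 0.8754409 [0.592 0.023 0.016]
pawl_nose [259. 178.] 0.87 0.8421447 [0.56  0.15  0.215]
pawl_tail_tip [258. 178.] 0.83 0.84046847 [0.557 0.15  0.218]
glue_bottle [214. 203.] 0.95 0.79384947 [0.453 0.129 0.203]
screw_jar [178. 246.] 0.75 0.8913921 [0.388 0.19  0.069]
turned_foot [301. 219.] 0.97 0.97502947 [0.674 0.156 0.065]
top campos [0.46210331 0.13351714 1.07324947]
cramp [311. 176.] 0.77 0.93334866 [0.582 0.029 0.148]
top_spoke_tip [298. 209.] 0.64 0.9344704 [0.515 0.056 0.14 ]
pawl_hinge [310. 177.] 0.88 1.0579846 [0.596 0.017 0.024]
pawl_nose [254. 189.] 0.62 0.8574052 [0.549 0.145 0.22 ]
pawl_tail_tip [258. 192.] 0.58 0.8611976 [0.545 0.137 0.216]
glue_bottle [188. 213.] 0.88 0.9517771 [0.509 0.286 0.121]
screw_jar [221. 266.] 0.61 0.97714376 [0.395 0.221 0.084]
turned_foot [243. 135.] 0.63 1.0198097 [0.686 0.172 0.071]
1.0 [0.18006276 0.5723434  0.20271792] [ 4.76980083e-01  3.10514791e+00 -4.14276143e-05]
```

```bash
cd pics; python3 -c "
import cv2
for n in('side','top'):
    i=cv2.imread(n+'1.png')
    c=i[110:335,140:440] if n=='side' else i[90:315,150:450]
    cv2.imwrite(n+'1c.png',cv2.resize(c,(800,600),interpolation=cv2.INTER_CUBIC))
"
```

```text
(no output)
```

View pics/side1c.png

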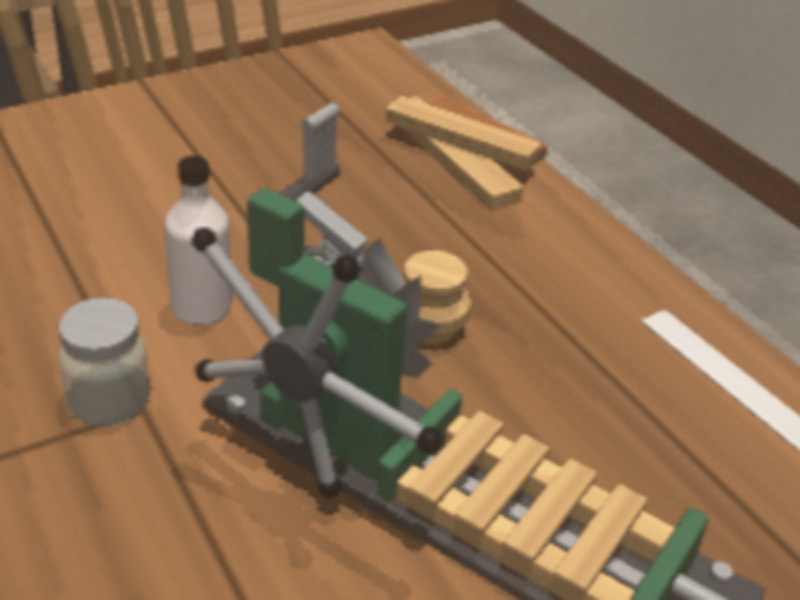

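View pics/top1c.png

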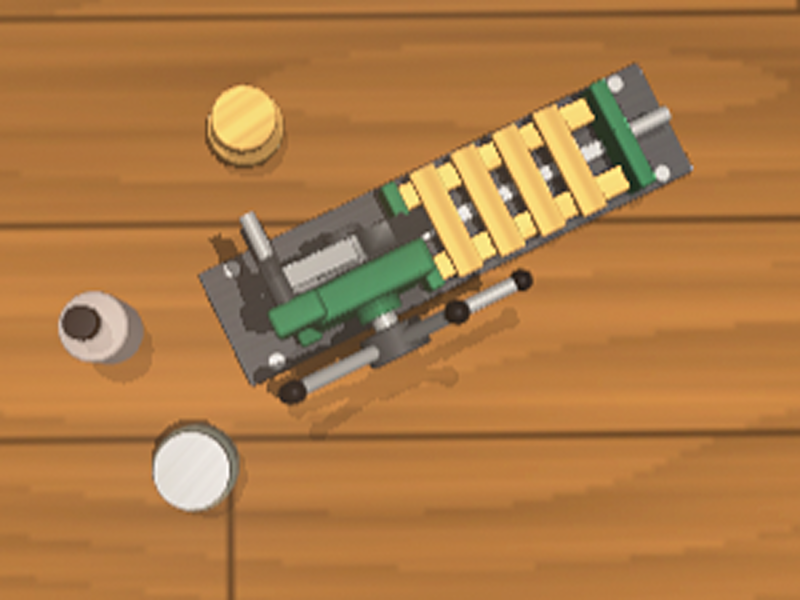

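The side crop shows the pawl tail tab with its top edge near (322,112), the top spoke ball at (346,268), and the other balls at (204,238), (430,439), (330,487) and (205,370). The top crop shows the tab at (256,236), the balls at (292,391), (457,311) and (521,280), and the bottle, jar and foot clear of the +y end. I'll fit the cramp pose and wheel angle to these points.

```bash
cat > fit.py <<'E'
from h import *
from scipy.optimize import least_squares
def ball(a,r): return lambda w:[-.075,r*np.sin(a+w),0]
obs=[]
S=lambda u,v:(140+u*.375,110+v*.375)
T=lambda u,v:(150+u*.375,90+v*.375)
for a,uv in [(20,(346,268)),(92,(430,439)),(164,(330,487)),(236,(205,370)),(308,(204,238))]: obs.append(('side',a,S(*uv)))
for a,uv in [(308,(292,391)),(20,(457,311)),(92,(521,280))]: obs.append(('top',a,T(*uv)))
pts=[('top',(.030,.064,.265),T(256,236)),('side',(.030,.064,.265),S(322,112)),
 ('top',(-.012,-.05,.177),T(430,240)),('top',(-.040,-.05,.177),T(440,278)),('side',(-.012,-.05,.177),S(405,306))]
def W(p,c): 
    cs,sn=np.cos(p[2]),np.sin(p[2]); return np.array([p[0]+cs*c[0]-sn*c[1],p[1]+sn*c[0]+cs*c[1],c[2]])
def res(p):
    o=[]
    for n,a,uv in obs:
        b=np.radians(a)+p[3]; o.append(proj(n,W(p,(-.075,-p[4]*np.sin(b),.135+p[4]*np.cos(b))))-uv)
    for n,c,uv in pts: o.append(proj(n,W(p,c))-uv)
    return np.ravel(o)
if __name__=='__main__':
    s=least_squares(res,[.57,.07,1.0 if 0 else -1.1+np.pi/2+0.0,0,.115],loss='soft_l1')
    for y in (-2,-1,0,1,2):
        q=least_squares(res,[.57,.07,y,0,.115],loss='soft_l1'); s=min(s,q,key=lambda z:z.cost)
    print(s.x,s.cost); print(s.fun.reshape(-1,2).round(1)); np.save('pose.npy',s.x)
    p=s.x
    for nm,c in dict(tail=(.03,.064,.265),hinge=(0,.064,.213),tail_over=(.03,.064+.052*np.cos(.33),.213-.052*np.sin(.33)),nose_up=(0,.064,.278),bot_end=(0,.12,0)).items(): print(nm,W(p,c).round(4))
    print('+x',W(p,(1,0,0))-W(p,(0,0,0)),'+y',W(p,(0,1,0))-W(p,(0,0,0)))
    # cloud of bystanders and high stuff
    for n in('top','side'):
        d=np.load(n+'.npy'); m=robot.camera_model(n); v,u=np.nonzero(d>0); K=np.array(m['K'])
        c=(np.linalg.inv(K)@np.array([u,v,np.ones(len(u))]))*d[v,u]; X=(np.array(m['R']).T@(c-np.array(m['t'])[:,None])).T
        for nm,lo,hi,cx,cy in (('bottle',.14,.18,.49,.3),('jar',.075,.09,.39,.22),('foot',.06,.08,.686,.172)):
            q=X[(X[:,2]>lo)&(X[:,2]<hi)&(np.hypot(X[:,0]-cx,X[:,1]-cy)<.06)]
            if len(q): print(n,nm,len(q),q.min(0).round(3),q.max(0).round(3))
        L=np.array([q for q in X if .0<q[2]]); cc=(L[:,:2]-p[:2])@np.array([[np.cos(p[2]),-np.sin(p[2])],[np.sin(p[2]),np.cos(p[2])]])
        k=(L[:,2]>.258)&(abs(cc[:,0])<.08)&(abs(cc[:,1]-.064)<.05); print('tabtop',k.sum(),cc[k].mean(0),L[k].max(0),cc[k].min(0),cc[k].max(0))
        k=(abs(L[:,2]-.177)<.004)&(cc[:,0]<.0)&(cc[:,0]>-.05)&(abs(cc[:,1])<.07); print('housetop',k.sum(),cc[k].min(0),cc[k].max(0),L[k,2].mean())
E
python3 fit.py
```

```text
Traceback (most recent call last):
  File "fit.py", line 22, in <module>
    q=least_squares(res,[.57,.07,y,0,.115],loss='soft_l1'); s=min(s,q,key=lambda z:z.cost)
  File "fit.py", line 17, in res
    for n,c,uv in pts: o.append(proj(n,W(p,c))-uv)
                                ~~~~^^^^^^^^^^
  File "h.py", line 10, in proj
    m=robot.camera_model(n); K,R,t=map(np.array,(m['K'],m['R'],m['t']))
ValueError: time passes only in moves, steps and waits
```

```bash
sed -i 's/m=robot.camera_model(n);/m=cm(n);/; /^def snap/i import functools\n@functools.lru_cache\ndef cm(n): return robot.camera_model(n)' h.py; sed -i 's/robot.camera_model(n)/cm(n)/' fit.py; python3 fit.py 2>&1 | tail -45
```

```text
[0.5649394  0.08738364 0.43445453 0.0017393  0.11187291] 12.053249792663719
[[-0.8  0.1]
 [-0.8  1.1]
 [-0.8  0.2]
 [-0.1  0.5]
 [-0.9  0.3]
 [ 0.1 -0.4]
 [ 0.   0.1]
 [ 0.5 -0. ]
 [ 0.6 -0.8]
 [-0.6  2.4]
 [-2.8 -2.2]
 [-0.3 -3.9]
 [ 1.5 -1.2]]
tail [0.5652 0.1581 0.265 ]
hinge [0.538  0.1454 0.213 ]
tail_over [0.5445 0.2027 0.1961]
nose_up [0.538  0.1454 0.278 ]
bot_end [0.5144 0.1962 0.    ]
+x [0.90709978 0.42091567 0.        ] +y [-0.42091567  0.90709978  0.        ]
top bottle 148 [0.502 0.284 0.147] [0.526 0.311 0.164]
top jar 667 [0.367 0.188 0.075] [0.428 0.25  0.09 ]
top foot 473 [0.664 0.149 0.064] [0.718 0.203 0.076]
tabtop 108 [0.02954952 0.0655505 ] [0.58040231 0.16990066 0.2738348 ] [0.0140636  0.06022606] [0.04605117 0.07069034]
housetop 630 [-0.03954284 -0.04855983] [-0.00045253  0.06246192] 0.17706363391342658
side bottle 129 [0.5   0.285 0.14 ] [0.526 0.309 0.163]
side jar 535 [0.365 0.186 0.075] [0.427 0.253 0.089]
side foot 313 [0.663 0.149 0.06 ] [0.719 0.205 0.074]
tabtop 100 [0.02745809 0.06381607] [0.58188037 0.16840827 0.27214725] [0.01311827 0.05990435] [0.04812439 0.06941498]
housetop 523 [-0.04079318 -0.04828794] [-0.00017721  0.06939566] 0.17685315873399718
```

The fit is good, about 1–2 mm. I'll shut the gripper, rise, and line the tool up with the cramp, so that tool x is cramp +y and tool y is cramp +x.

Emit:
{"method": "move_arm", "body": {
  "deltas": [-0.047,-0.027,-0.04,0,0,0.076,0,-0.094,-0.055,-0.08,0,0,0.151,0,-0.141,-0.082,-0.12,0,0,0.227,0,-0.189,-0.109,-0.12,0,0,0.302,0,-0.236,-0.136,-0.12,0,0,0.378,0,-0.283,-0.164,-0.12,0,0,0.454,0,-0.33,-0.191,-0.12,0,0,0.529,0,-0.377,-0.218,-0.12,0,0,0.605,0,-0.424,-0.245,-0.12,0,0,0.68,0,-0.471,-0.273,-0.12,0,0,0.756,0,-0.518,-0.3,-0.12,0,0,0.832,0,-0.518,-0.3,-0.12,0,0,0.832,0],
  "squeeze": 10
}}

```text
t: 2.5
tool_pos: [0.5857, 0.1274, 0.3216]
orientation: [-1.698, -2.643, 0.002]
force: [0.1, 0.2, -0.3]
opening: 0.0007
gripper_force: 0.0
```

```bash
cat > w.py <<'E'
from h import *
p=np.load('pose.npy'); s=robot.read_state(); c,n=np.cos(p[2]),np.sin(p[2]); d=s['tool_pos'][:2]-p[:2]
from scipy.spatial.transform import Rotation as R
M=R.from_rotvec(s['orientation']).as_matrix(); T=np.array([[c,n,0],[-n,c,0],[0,0,1]])
print('t',s['t'],'cramp-frame TCP',(T@np.r_[d,s['tool_pos'][2]]).round(4),'tip z',s['tool_pos'][2]-.011,'F',(T@s['force']).round(1),'op',s['opening'],'\n',(T@M).round(3))
E
python3 w.py
```

```text
t 2.5 cramp-frame TCP [0.0357 0.0276 0.3216] tip z 0.31060285392620685 F [ 0.2  0.2 -0.3] op 0.0006863949949697718 
 [[ 0.006  1.    -0.002]
 [ 1.    -0.006 -0.   ]
 [-0.    -0.002 -1.   ]]
```

Emit:
{"method": "move_arm", "body": {
  "deltas": [0,0,0.03,0,0,0,0,0,0,0.06,0,0,0,0,0,0,0.082,0,0,0,0,0,0,0.082,0,0,0,0,0.01,0,0.082,0,0,0,0,0.018,0,0.082,0,0,0,0,0.025,0,0.082,0,0,0,0,0.032,0,0.082,0,0,0,0,0.039,0,0.082,0,0,0,0,0.046,0,0.082,0,0,0,0]
}}

```text
t: 3.75
tool_pos: [0.5645, 0.1728, 0.2406]
orientation: [-1.691, -2.647, 0.001]
force: [0.3, -0.7, 0.0]
opening: 0.0006
gripper_force: 0.2
```

```bash
python3 - <<'E'
import w
from h import *
p,d=snap('side','side2.png'); q,_=snap('top','top2.png')
a=cv2.resize(p[110:310,180:380],(400,400)); b=cv2.resize(q[110:310,170:370],(400,400))
cv2.imwrite('pics/two2.png',cv2.cvtColor(np.hstack([a,b]),cv2.COLOR_RGB2BGR))
E
```

```text
t 3.75 cramp-frame TCP [0.0355 0.0777 0.2406] tip z 0.2295706987620867 F [-0.1 -0.8  0. ] op 0.0005728823322725122 
 [[ 0.001  1.    -0.   ]
 [ 1.    -0.001  0.   ]
 [ 0.    -0.    -1.   ]]
```

View pics/two2.png

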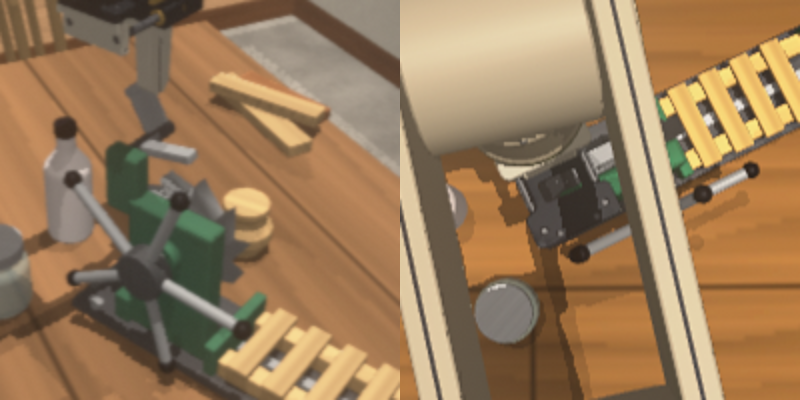

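The left half shows the finger on the tail and the pawl arm lifted to about level at (165,150). I'll push it the rest of the way over and then lift off.

Emit:
{"method": "move_arm", "body": {
  "deltas": [0.008,0,0,0,0,0,0,0.016,0,0,0,0,0,0,0.023,0,0,0,0,0,0,0.029,0,0,0,0,0,0,0.029,0,0,0,0,0,0,0.029,0,0,0,0,0,0,0.029,0,-0.03,0,0,0,0,0.029,0,-0.07,0,0,0,0,0.029,0,-0.1,0,0,0,0,0.029,0,-0.1,0,0,0,0]
}}

```text
t: 5.1
tool_pos: [0.554, 0.1988, 0.3441]
orientation: [1.689, 2.644, 0.007]
force: [0.6, 0.0, 0.4]
opening: 0.0006
gripper_force: 0.0
```

```bash
python3 - <<'E'
import w
from h import *
p,d=snap('side','side3.png')
cv2.imwrite('pics/s3.png',cv2.cvtColor(cv2.resize(p[110:310,160:400],(720,600)),cv2.COLOR_RGB2BGR))
E
```

```text
t 5.1 cramp-frame TCP [0.037  0.1057 0.3441] tip z 0.3331131107066801 F [ 0.5 -0.2  0.4] op 0.0005900615520976865 
 [[ 0.001  1.     0.006]
 [ 1.    -0.001 -0.001]
 [-0.001  0.006 -1.   ]]
```

View pics/s3.png

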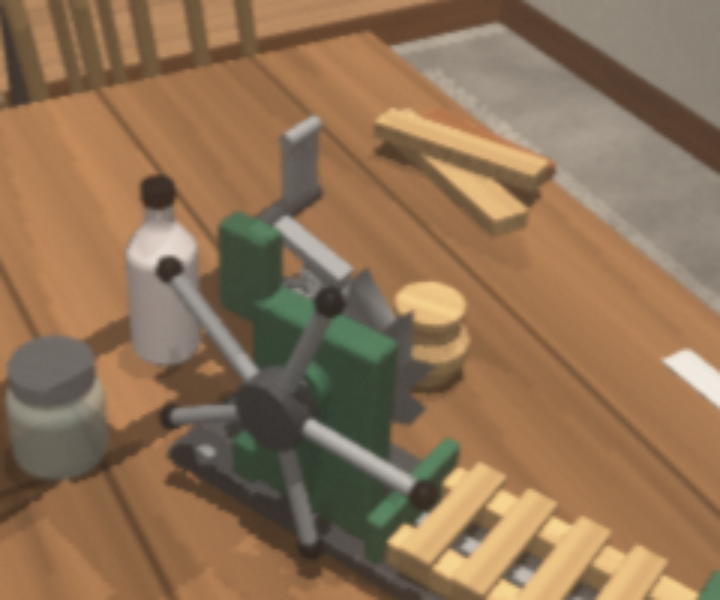

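The pawl fell back: in the picture its tail stands upright again at (300,160). I'll push again, going lower and farther along the tail's arc, and look before withdrawing.

Emit:
{"method": "move_arm", "body": {
  "deltas": [-0.04,0,0,0,0,0,0,-0.078,0,0,0,0,0,0,-0.078,0,0.05,0,0,0,0,-0.078,0,0.1,0,0,0,0,-0.078,0,0.1,0,0,0,0,-0.066,0,0.1,0,0,0,0,-0.056,0,0.1,0,0,0,0,-0.048,0,0.1,0,0,0,0,-0.041,0,0.1,0,0,0,0,-0.034,0,0.1,0,0,0,0,-0.027,0,0.1,0,0,0,0,-0.021,0,0.1,0,0,0,0]
}}

```text
t: 6.65
tool_pos: [0.5611, 0.1801, 0.2406]
orientation: [-1.691, -2.647, 0.0]
force: [-0.9, -0.3, -0.8]
opening: 0.0004
gripper_force: 0.0
```

Emit:
{"method": "move_arm", "body": {
  "deltas": [0.007,0,0.004,0,0,0,0,0.014,0,0.007,0,0,0,0,0.02,0,0.009,0,0,0,0,0.026,0,0.011,0,0,0,0,0.03,0,0.011,0,0,0,0,0.03,0,0.011,0,0,0,0,0.03,0,0.011,0,0,0,0,0.03,0,0.011,0,0,0,0]
}}

```text
t: 7.65
tool_pos: [0.549, 0.2068, 0.2299]
orientation: [1.691, 2.647, 0.0]
force: [-0.8, 0.2, -0.0]
opening: 0.0004
gripper_force: 0.0
```

```bash
python3 - <<'E'
import w
from h import *
p,d=snap('side','side4.png')
cv2.imwrite('pics/s4.png',cv2.cvtColor(cv2.resize(p[110:310,160:400],(720,600)),cv2.COLOR_RGB2BGR))
E
```

```text
t 7.65 cramp-frame TCP [0.0358 0.115  0.2299] tip z 0.21885129606175885 F [-0.6  0.5 -0. ] op 0.00037543033017725105 
 [[ 0.001  1.     0.   ]
 [ 1.    -0.001 -0.   ]
 [-0.     0.    -1.   ]]
```

View pics/s4.png

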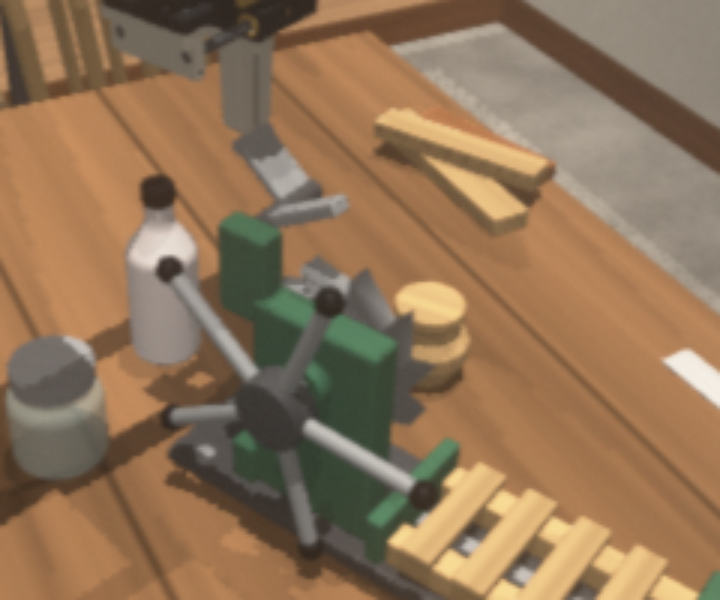

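```bash
python3 - <<'E'
from h import *
import fit
p=np.load('pose.npy')
P=lambda c:((proj('side',fit.W(p,c))-[160,110])*3).round(0)
for dx in(-.0175,.0175):
  for dy in(-.0075,.0075): print('tip',P((.0358+dx,.115+dy,.219)))
for th in(0,.6,.9,1.2,1.5,1.9):
  print(th,'tail',[P((x,.064+.052*np.sin(th),.213+.052*np.cos(th))) for x in(.014,.046)],'nose',P((0,.064-.064*np.cos(.33+th)*1,.213-.064*np.sin(.33-th))))
  a=.33-th; print('   nose',P((0,.064-.064*np.cos(a),.213-.064*np.sin(a))))
# depth of finger & tail
d=np.load('side.npy')
for u,v in((245,100),(245,122),(262,150),(285,180),(310,190),(340,205)):
  x=160+u/3;y=110+v/3; X=world('side',(x,y),d[int(y),int(x)]); c,n=np.cos(p[2]),np.sin(p[2]); e=X[:2]-p[:2]
  print((u,v),np.round([c*e[0]+n*e[1],-n*e[0]+c*e[1],X[2]],3))
E
```

```text
tip [239. 178.]
tip [222. 170.]
tip [271. 157.]
tip [255. 150.]
0 tail [array([285., 143.]), array([315., 124.])] nose [344. 279.]
   nose [344. 279.]
0.6 tail [array([250., 140.]), array([281., 122.])] nose [318. 219.]
   nose [347. 232.]
0.9 tail [array([237., 148.]), array([268., 130.])] nose [297. 186.]
   nose [338. 204.]
1.2 tail [array([229., 162.]), array([259., 143.])] nose [274. 157.]
   nose [323. 178.]
1.5 tail [array([225., 179.]), array([255., 160.])] nose [251. 134.]
   nose [302. 155.]
1.9 tail [array([229., 205.]), array([258., 186.])] nose [224. 116.]
   nose [271. 135.]
(245, 100) [0.023 0.105 0.278]
(245, 122) [0.024 0.107 0.26 ]
(262, 150) [0.027 0.094 0.242]
(285, 180) [0.029 0.075 0.225]
(310, 190) [0.036 0.06  0.22 ]
(340, 205) [0.003 0.01  0.246]
```

```bash
cat > cl.py <<'E'
from h import *
import w
p=np.load('pose.npy')
def cloud(n,d):
    m=cm(n); v,u=np.nonzero(d>0); K=np.array(m['K'])
    c=(np.linalg.inv(K)@np.array([u,v,np.ones(len(u))]))*d[v,u]; X=(np.array(m['R']).T@(c-np.array(m['t'])[:,None])).T
    e=X[:,:2]-p[:2]; c,n=np.cos(p[2]),np.sin(p[2]); return np.c_[c*e[:,0]+n*e[:,1],-n*e[:,0]+c*e[:,1],X[:,2]],u,v
E
python3 - <<'E'
from cl import *
pp,d=snap('side','side5.png'); X,u,v=cloud('side',d)
k=(X[:,0]>.0)&(X[:,0]<.07)&(X[:,1]>-.03)&(X[:,1]<.16)&(X[:,2]>.2)&(X[:,2]<.32)
for r in sorted(set(v[k])):
    j=k&(v==r); o=np.argsort(u[j]); print(r,[(int(a),*(1000*b).round().astype(int).tolist()) for a,b in zip(u[j][o],X[j][o])][::2])
cv2.imwrite('pics/s5.png',cv2.cvtColor(cv2.resize(pp[130:205,210:310],(800,600),interpolation=cv2.INTER_CUBIC),cv2.COLOR_RGB2BGR))
E
```

```text
t 7.7 cramp-frame TCP [0.0357 0.115  0.2298] tip z 0.21877366719347435 F [ 0.3 -0.4  0.6] op 0.000405054385627355 
 [[ 0.001  1.     0.   ]
 [ 1.    -0.001 -0.   ]
 [-0.     0.    -1.   ]]
122 [(249, 49, 108, 314)]
123 [(247, 43, 108, 314), (249, 47, 106, 313)]
124 [(235, 17, 117, 319), (241, 24, 107, 319), (243, 30, 108, 317), (245, 39, 110, 313), (247, 42, 107, 312), (249, 47, 106, 311)]
125 [(233, 15, 120, 317), (235, 17, 116, 317), (237, 18, 112, 318), (239, 19, 108, 319), (241, 22, 105, 318), (243, 30, 107, 315), (245, 37, 108, 312), (247, 44, 109, 309), (249, 48, 107, 308)]
126 [(232, 17, 124, 312), (234, 18, 120, 313), (236, 15, 112, 317), (238, 17, 109, 317), (240, 22, 108, 316), (242, 28, 108, 313), (244, 33, 107, 312), (246, 38, 107, 310), (248, 45, 107, 307), (250, 52, 107, 304)]
127 [(232, 15, 123, 311), (234, 17, 119, 312), (236, 18, 114, 313), (238, 17, 109, 315), (240, 21, 107, 314), (242, 24, 105, 314), (244, 34, 108, 309), (246, 40, 108, 306), (248, 45, 107, 305), (250, 51, 107, 302)]
128 [(232, 17, 124, 308), (234, 16, 118, 310), (236, 16, 113, 312), (238, 16, 108, 
[... 8769 characters left out ...]
), (257, 19, 62, 221), (259, 23, 60, 220), (261, 29, 60, 217), (263, 35, 59, 214), (265, 43, 60, 209), (268, 5, 25, 244), (270, 4, 19, 246), (272, 2, 14, 250), (274, 7, 12, 248)]
177 [(251, 8, 69, 221), (253, 12, 67, 220), (255, 12, 62, 222), (257, 18, 62, 219), (259, 24, 61, 216), (261, 8, 44, 232), (263, 4, 36, 237), (265, 3, 30, 240), (267, 0, 23, 244), (274, 7, 12, 245)]
178 [(249, 4, 70, 221), (251, 5, 66, 222), (253, 7, 63, 222), (255, 9, 59, 223), (257, 5, 51, 228), (259, 3, 45, 231), (261, 2, 39, 234), (263, 1, 33, 238), (274, 5, 11, 245)]
179 [(249, 1, 68, 220), (251, 3, 65, 220), (253, 5, 61, 221), (255, 1, 53, 227), (274, 5, 10, 243)]
180 [(274, 2, 8, 243)]
199 [(281, 9, -5, 201)]
```

View pics/s5.png

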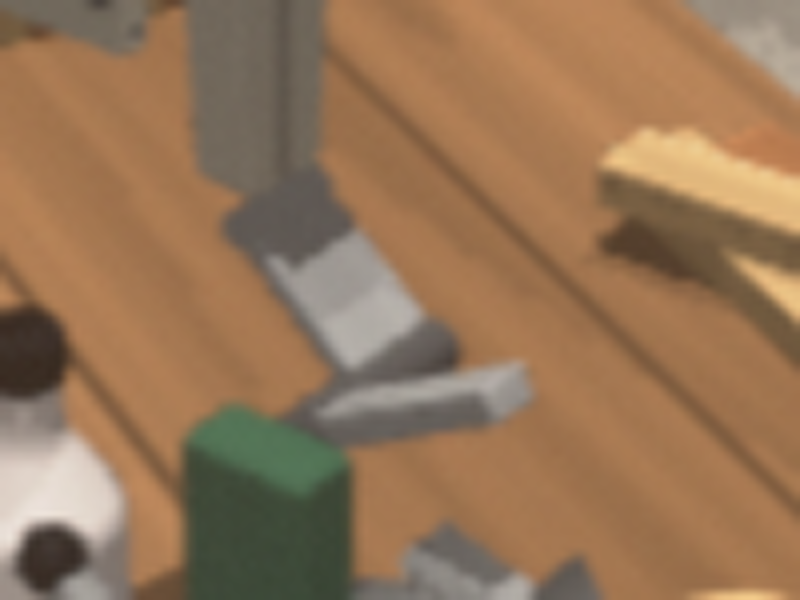

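```bash
python3 - <<'E'
from cl import *
print(robot.tips_ahead, robot.read_state()['q'])
d=np.load('side.npy');
# finger bottom in side picture 1 vs TCP unavailable; check via current gripper: lowest finger-surface points on -x face
X,u,v=cloud('side',d); k=(X[:,1]>.105)&(X[:,1]<.128)&(X[:,0]>.013)&(X[:,0]<.06)&(X[:,2]>.2)&(X[:,2]<.4)
for uu in range(228,242): 
    j=k&(u==uu); 
    if j.any(): i=np.argmin(X[j][:,2]); print(uu,v[j][i],X[j][i].round(3),X[j][:,2].max().round(3))
E
```

```text
t 7.75 cramp-frame TCP [0.0357 0.1151 0.2298] tip z 0.21878143189617602 F [-0.3  0.9  0.2] op 0.000498190830279082 
 [[ 0.001  1.     0.   ]
 [ 1.    -0.001 -0.   ]
 [-0.     0.    -1.   ]]
0.011 [ 2.72900417e-01  8.41558622e-02  1.48872838e+00 -1.67059513e-05
  1.56867415e+00 -1.60829723e-01]
232 128 [0.017 0.124 0.308] 0.312
233 142 [0.018 0.123 0.277] 0.317
234 150 [0.021 0.124 0.257] 0.315
235 151 [0.021 0.121 0.256] 0.319
236 152 [0.026 0.123 0.251] 0.319
237 158 [0.014 0.11  0.247] 0.321
238 160 [0.015 0.109 0.242] 0.321
239 159 [0.015 0.106 0.246] 0.324
240 154 [0.028 0.114 0.248] 0.323
241 154 [0.024 0.108 0.252] 0.321
```

```bash
python3 - <<'E'
from cl import *
d=np.load('side.npy'); X,u,v=cloud('side',d)
k=(X[:,2]>.27)&(abs(X[:,1]-.115)<.12)&(abs(X[:,0]-.036)<.2)
h=X[k]
for lo in np.arange(-.1,.2,.01):
    j=h[(h[:,0]>=lo)&(h[:,0]<lo+.01)]
    if len(j): print(round(lo,3),len(j),'zmin',j[:,2].min().round(3),'z5%',np.percentile(j[:,2],5).round(3),'zmax',j[:,2].max().round(3),'y',j[:,1].min().round(3),j[:,1].max().round(3))
E
```

```text
t 7.75 cramp-frame TCP [0.0357 0.1151 0.2298] tip z 0.21878143189617602 F [-0.3  0.9  0.2] op 0.000498190830279082 
 [[ 0.001  1.     0.   ]
 [ 1.    -0.001 -0.   ]
 [-0.     0.    -1.   ]]
-0.07 7 zmin 0.365 z5% 0.365 zmax 0.372 y 0.089 0.145
-0.06 591 zmin 0.331 z5% 0.334 zmax 0.375 y 0.079 0.154
-0.05 215 zmin 0.331 z5% 0.334 zmax 0.375 y 0.079 0.151
-0.04 106 zmin 0.341 z5% 0.346 zmax 0.375 y 0.08 0.15
-0.03 55 zmin 0.343 z5% 0.345 zmax 0.374 y 0.084 0.14
-0.02 122 zmin 0.342 z5% 0.346 zmax 0.375 y 0.086 0.138
-0.01 1817 zmin 0.342 z5% 0.376 zmax 0.547 y 0.081 0.151
-0.0 1185 zmin 0.326 z5% 0.343 zmax 0.547 y 0.079 0.15
0.01 826 zmin 0.27 z5% 0.287 zmax 0.546 y 0.075 0.152
0.02 649 zmin 0.27 z5% 0.287 zmax 0.545 y 0.072 0.152
0.03 504 zmin 0.271 z5% 0.288 zmax 0.544 y 0.072 0.11
0.04 384 zmin 0.27 z5% 0.285 zmax 0.543 y 0.073 0.109
0.05 162 zmin 0.284 z5% 0.336 zmax 0.541 y 0.076 0.109
0.06 56 zmin 0.336 z5% 0.34 zmax 0.506 y 0.08 0.103
0.07 43 zmin 0.342 z5% 0.344 zmax 0.375 y 0.085 0.099
0.08 45 zmin 0.341 z5% 0.343 zmax 0.374 y 0.085 0.099
0.09 83 zmin 0.343 z5% 0.346 zmax 0.374 y 0.085 0.133
0.1 112 zmin 0.343 z5% 0.345 zmax 0.375 y 0.081 0.14
0.11 262 zmin 0.331 z5% 0.333 zmax 0.374 y 0.079 0.146
0.12 61 zmin 0.354 z5% 0.356 zmax 0.374 y 0.08 0.142
0.13 1 zmin 0.373 z5% 0.373 zmax 0.373 y 0.107 0.107
```

The finger's real end sits at about z 0.25, roughly 3 cm higher than the stated tip (0.219). The picture shows it resting on the tail's tip, with the pawl at about 0.9 rad. The horizontal position agrees with the model, so I'll use tip z = TCP z + 0.022 and press the tail down from here.

Emit:
{"method": "move_arm", "body": {
  "deltas": [-0.005,0,0.004,0,0,0,0,-0.005,0,0.01,0,0,0,0,-0.004,0,0.016,0,0,0,0,-0.002,0,0.022,0,0,0,0,0,0,0.028,0,0,0,0,0,0,0.03,0,0,0,0,0,0,0.03,0,0,0,0,0,0,0.03,0,0,0,0]
}}

```text
t: 8.75
tool_pos: [0.549, 0.207, 0.2]
orientation: [1.691, 2.647, 0.001]
force: [-0.6, 0.1, 1.0]
opening: 0.0001
gripper_force: 0.0
```

```bash
cat > pawl.py <<'E'
from cl import *
import sys
pp,d=snap('side',sys.argv[1]); X,u,v=cloud('side',d)
k=(abs(X[:,0])<.009)&(X[:,1]>-.02)&(X[:,1]<.1)&(X[:,2]>.225)&(X[:,2]<.3)
print('arm pts',k.sum(), X[k][np.argsort(X[k][:,2])][::6].round(3).tolist() if k.any() else '')
k=(X[:,0]>.014)&(X[:,0]<.045)&(X[:,1]>.04)&(X[:,1]<.13)&(X[:,2]>.18)&(X[:,2]<.28)
print('tail pts',k.sum(), X[k][np.argsort(X[k][:,1])][::25].round(3).tolist())
E
python3 pawl.py side6.png
```

```text
t 8.75 cramp-frame TCP [0.0359 0.1152 0.2   ] tip z 0.18904188318872392 F [-0.5  0.4  1. ] op 6.792441148588835e-05 
 [[ 0.  1.  0.]
 [ 1. -0. -0.]
 [-0.  0. -1.]]
arm pts 0 
tail pts 695 [[0.032, 0.057, 0.214], [0.038, 0.059, 0.217], [0.019, 0.061, 0.256], [0.043, 0.061, 0.254], [0.043, 0.062, 0.261], [0.019, 0.062, 0.219], [0.025, 0.062, 0.237], [0.025, 0.063, 0.269], [0.042, 0.063, 0.245], [0.036, 0.063, 0.231], [0.042, 0.063, 0.256], [0.039, 0.064, 0.271], [0.014, 0.066, 0.254], [0.016, 0.07, 0.243], [0.041, 0.106, 0.233], [0.025, 0.107, 0.226], [0.029, 0.107, 0.266], [0.021, 0.108, 0.272], [0.036, 0.108, 0.221], [0.021, 0.108, 0.251], [0.037, 0.108, 0.251], [0.037, 0.109, 0.255], [0.019, 0.109, 0.252], [0.021, 0.111, 0.236], [0.021, 0.114, 0.23], [0.019, 0.117, 0.254], [0.019, 0.12, 0.253], [0.022, 0.123, 0.226]]
```

The tail slipped off and stands upright again, but the images confirm the tip offset: the tip is at TCP z + 0.021. I'll go up and back, come down in front of the tail at the true height, and push again.

Emit:
{"method": "move_arm", "body": {
  "deltas": [0,0,-0.04,0,0,0,0,0,0,-0.085,0,0,0,0,0,0,-0.085,0,0,0,0,-0.045,0,-0.085,0,0,0,0,-0.09,0,-0.085,0,0,0,0,-0.09,0,-0.085,0,0,0,0,-0.09,0,-0.04,0,0,0,0,-0.09,0,-0.007,0,0,0,0,-0.09,0,-0.007,0,0,0,0,-0.078,0,-0.007,0,0,0,0,-0.069,0,-0.007,0,0,0,0,-0.061,0,-0.007,0,0,0,0]
}}

```text
t: 10.3
tool_pos: [0.5754, 0.1522, 0.2089]
orientation: [1.689, 2.645, 0.003]
force: [1.4, -6.2, 6.5]
opening: 0.0003
gripper_force: 3.5
```

Emit:
{"method": "move_arm", "body": {
  "deltas": [0.008,0,0,0,0,0,0,0.016,0,0,0,0,0,0,0.024,0,0,0,0,0,0,0.031,0,0.002,0,0,0,0,0.038,0,0.004,0,0,0,0,0.045,0,0.006,0,0,0,0,0.052,0,0.007,0,0,0,0,0.054,0,0.007,0,0,0,0,0.054,0,0.007,0,0,0,0,0.054,0,0.007,0,0,0,0]
}}

```text
t: 11.55
tool_pos: [0.5519, 0.2004, 0.1998]
orientation: [1.691, 2.647, 0.0]
force: [0.4, -0.5, -0.4]
opening: 0.0007
gripper_force: 0.0
```

```bash
python3 pawl.py side7.png
```

```text
t 11.55 cramp-frame TCP [0.0358 0.108  0.1998] tip z 0.18883608034518545 F [ 0.2 -0.6 -0.4] op 0.0007426714334525532 
 [[ 0.001  1.     0.   ]
 [ 1.    -0.001 -0.   ]
 [-0.     0.    -1.   ]]
arm pts 215 [[-0.002, 0.061, 0.225], [0.0, 0.06, 0.227], [0.005, 0.061, 0.229], [-0.004, 0.062, 0.23], [-0.008, 0.063, 0.232], [0.003, 0.062, 0.234], [-0.009, 0.065, 0.236], [-0.007, 0.062, 0.237], [-0.008, 0.066, 0.24], [0.006, 0.062, 0.241], [-0.005, 0.061, 0.243], [0.005, 0.061, 0.245], [0.007, 0.061, 0.246], [-0.005, 0.061, 0.248], [0.009, 0.062, 0.249], [-0.006, 0.06, 0.25], [-0.0, 0.06, 0.252], [-0.008, 0.061, 0.254], [-0.007, 0.064, 0.256], [-0.007, 0.061, 0.257], [-0.009, 0.065, 0.259], [-0.003, 0.06, 0.26], [-0.008, 0.066, 0.262], [-0.007, 0.067, 0.264], [0.005, 0.062, 0.265], [0.007, 0.061, 0.267], [0.003, 0.06, 0.268], [-0.0, 0.062, 0.269], [-0.007, 0.062, 0.271], [0.004, 0.061, 0.272], [0.005, 0.062, 0.274], [0.001, 0.061, 0.276], [0.002, 0.062, 0.277], [-0.005, 0.063, 0.278], [-0.001, 0.069, 0.278], [-0.005, 0.061, 0.279]]
tail pts 475 [[0.026, 0.057, 0.215], [0.035, 0.059, 0.216], [0.028, 0.062, 0.221], [0.037, 0.066, 0.22], [0.044, 0.085, 0.211], [0.026, 0.099, 0.261], [0.039, 0.1, 0.255], [0.027, 0.1, 0.242], [0.028, 0.101, 0.244], [0.028, 0.101, 0.253], [0.035, 0.101, 0.264], [0.036, 0.102, 0.249], [0.019, 0.104, 0.244], [0.018, 0.106, 0.263], [0.018, 0.108, 0.262], [0.016, 0.11, 0.202], [0.018, 0.113, 0.276], [0.019, 0.114, 0.245], [0.02, 0.116, 0.239]]
```

The pawl now stands at its stop: the arm is vertical at y≈0.06 with its end at z≈0.28. I'll lift and move over to the -y side of the top spoke.

Emit:
{"method": "move_arm", "body": {
  "deltas": [0,0,-0.045,0,0,0,0,0,0,-0.09,0,0,0,0,-0.037,-0.022,-0.09,0,0,0,0,-0.075,-0.044,-0.09,0,0,0,0,-0.112,-0.066,-0.09,0,0,0,0,-0.15,-0.088,-0.09,0,0,0,0,-0.188,-0.111,-0.09,0,0,0,0,-0.188,-0.111,-0.09,0,0,0,0,-0.188,-0.111,-0.045,0,0,0,0,-0.188,-0.111,0.004,0,0,0,0,-0.188,-0.111,0.004,0,0,0,0]
}}

```text
t: 12.98
tool_pos: [0.5271, -0.0156, 0.1914]
orientation: [-1.686, -2.641, 0.005]
force: [0.4, 0.5, 1.2]
opening: 0.0005
gripper_force: 0.0
```

```bash
python3 w.py
```

```text
t 12.975 cramp-frame TCP [-0.0777 -0.0774  0.1914] tip z 0.18042806249755233 F [0.6 0.3 1.2] op 0.0004962534520471216 
 [[ 0.     1.    -0.007]
 [ 1.     0.     0.005]
 [ 0.005 -0.007 -1.   ]]
```

Emit:
{"method": "move_arm", "body": {
  "deltas": [0.01,0,0,0,0,0,0,0.02,0,0,0,0,0,0,0.028,0,0,0,0,0,0,0.036,0,0,0,0,0,0,0.044,0,0,0,0,0,0,0.052,0,0,0,0,0,0,0.06,0,0,0,0,0,0,0.068,0,0,0,0,0,0,0.076,0,0,0,0,0,0,0.082,0,0,0,0,0,0,0.087,0,0,0,0,0,0,0.087,0,0,0,0,0,0]
}}

```text
t: 14.48
tool_pos: [0.4931, 0.0628, 0.1956]
orientation: [-1.69, -2.647, -0.0]
force: [0.1, -0.8, -0.4]
opening: 0.0006
gripper_force: 0.3
```

```bash
cat > wheel.py <<'E'
from cl import *
import sys, fit
from scipy.optimize import minimize_scalar
pp,d=snap('side',sys.argv[1]); X,u,v=cloud('side',d)
# steel spoke / ball points in star plane -> angle mod 72 deg
k=(abs(X[:,0]+.075)<.014); r=np.hypot(X[:,1],X[:,2]-.135); k&=(r>.045)&(r<.125)&~((X[:,2]>.21)&(abs(X[:,1]-float(sys.argv[2]))<.02))
a=np.arctan2(-X[k,1],X[k,2]-.135); z=np.exp(5j*a); 
best=max(np.linspace(-np.pi/5,np.pi/5,721),key=lambda b:np.exp(-((np.angle(z*np.exp(-5j*b))/5*r[k]/.006)**2)).sum())
w_=(np.degrees(best)-20)%72; print('n',k.sum(),'wheel (mod 72deg) rad',np.radians(w_), np.radians(w_-72))
cv2.imwrite('pics/c_'+sys.argv[1],cv2.cvtColor(cv2.resize(pp[110:310,160:400],(720,600)),cv2.COLOR_RGB2BGR))
E
python3 wheel.py side8.png 0.01
```

```text
t 14.475 cramp-frame TCP [-0.0755  0.008   0.1956] tip z 0.18457277795051197 F [-0.3 -0.7 -0.4] op 0.0006210852479523091 
 [[-0.     1.    -0.   ]
 [ 1.     0.     0.001]
 [ 0.001 -0.    -1.   ]]
n 972 wheel (mod 72deg) rad 0.5951572749300664 -0.6614797865058508
```

View pics/c_side8.png

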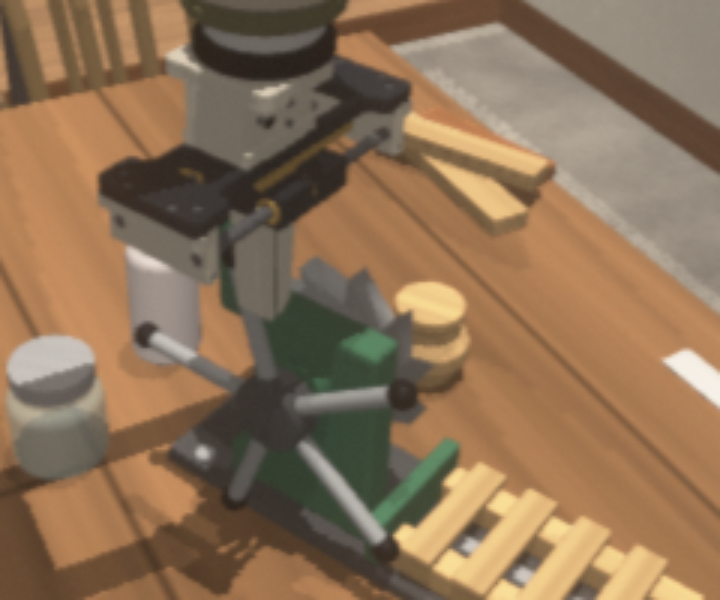

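The wheel has turned. The balls are now at (147,334), (402,395), (390,545) and (232,497), which puts the wheel near -0.65. I'll back off, go up, and check the angle from the ball pixels.

Emit:
{"method": "move_arm", "body": {
  "deltas": [-0.015,0,0,0,0,0,0,-0.025,0,0,0,0,0,0,-0.025,0,-0.05,0,0,0,0,-0.025,0,-0.1,0,0,0,0,-0.025,0,-0.1,0,0,0,0]
}}

```text
t: 15.15
tool_pos: [0.5066, 0.0388, 0.301]
orientation: [1.688, 2.641, 0.007]
force: [0.5, -0.4, 0.6]
opening: 0.0003
gripper_force: 0.0
```

```bash
python3 - <<'E'
from h import *
import fit
from scipy.optimize import least_squares
p=np.load('pose.npy'); o=[(308,147,334),(92,402,395),(164,390,545),(236,232,497)]
def f(q):
    R=[]
    for a,u,v in o:
        b=np.radians(a)+q[0]; R.append(proj('side',fit.W(p,(-.075,-p[4]*np.sin(b),.135+p[4]*np.cos(b))))-[160+u/3,110+v/3])
    return np.ravel(R)
s=least_squares(f,[-.6]); print(s.x,s.fun.round(1))
E
python3 wheel.py side9.png -0.02; python3 pawl.py side10.png
```

```text
[-0.64958663] [-0.5  0.5 -0.8  0.1 -1.8  2.   0.4  0.9]
t 15.15 cramp-frame TCP [-0.0734 -0.0195  0.301 ] tip z 0.2899803251270307 F [ 0.3 -0.6  0.6] op 0.0003052530027811866 
 [[ 0.001  1.     0.008]
 [ 1.    -0.001 -0.004]
 [-0.004  0.008 -1.   ]]
n 1133 wheel (mod 72deg) rad 0.6143558967020041 -0.6422811647339133
t 15.2 cramp-frame TCP [-0.0743 -0.019   0.298 ] tip z 0.2870453762246203 F [ 0.   0.2 -0.3] op 0.0002648089771672598 
 [[ 0.001  1.     0.004]
 [ 1.    -0.001 -0.002]
 [-0.002  0.004 -1.   ]]
arm pts 155 [[-0.008, 0.061, 0.225], [-0.001, 0.061, 0.227], [-0.001, 0.062, 0.229], [0.005, 0.061, 0.231], [0.006, 0.062, 0.232], [-0.007, 0.062, 0.234], [-0.001, 0.061, 0.236], [0.004, 0.06, 0.239], [-0.004, 0.061, 0.24], [-0.003, 0.06, 0.242], [-0.002, 0.061, 0.243], [-0.007, 0.064, 0.245], [-0.007, 0.069, 0.247], [-0.008, 0.061, 0.249], [-0.008, 0.061, 0.251], [-0.004, 0.061, 0.254], [-0.007, 0.069, 0.256], [-0.006, 0.062, 0.259], [-0.008, 0.066, 0.262], [-0.007, 0.064, 0.265], [-0.005, 0.061, 0.267], [-0.008, 0.068, 0.27], [-0.007, 0.062, 0.273], [-0.006, 0.07, 0.275], [-0.007, 0.062, 0.277], [0.003, 0.07, 0.278]]
tail pts 162 [[0.028, 0.057, 0.214], [0.022, 0.06, 0.218], [0.028, 0.062, 0.221], [0.03, 0.069, 0.222], [0.015, 0.098, 0.205], [0.02, 0.108, 0.204], [0.016, 0.116, 0.202]]
```

The wheel stands at about -0.645 and the pawl is still up. Next I'll go over to the +y side of the upright arm and tip it back towards -y.

Emit:
{"method": "move_arm", "body": {
  "deltas": [0.03,0.017,0,0,0,0,0,0.06,0.035,0,0,0,0,0,0.09,0.052,0,0,0,0,0,0.118,0.069,0,0,0,0,0,0.118,0.069,0,0,0,0,0,0.118,0.069,0.04,0,0,0,0,0.118,0.069,0.079,0,0,0,0,0.118,0.069,0.079,0,0,0,0,0.118,0.069,0.079,0,0,0,0]
}}

```text
t: 16.38
tool_pos: [0.5173, 0.175, 0.2177]
orientation: [1.692, 2.647, 0.0]
force: [0.8, 0.1, 0.3]
opening: 0.0007
gripper_force: 0.0
```

Emit:
{"method": "move_arm", "body": {
  "deltas": [-0.01,0,0,0,0,0,0,-0.018,0,0,0,0,0,0,-0.026,0,0,0,0,0,0,-0.034,0,0,0,0,0,0,-0.042,0,0,0,0,0,0,-0.05,0,0,0,0,0,0,-0.058,0,0,0,0,0,0,-0.066,0,0,0,0,0,0,-0.073,0,0,0,0,0,0,-0.079,0,0,0,0,0,0,-0.079,0,0,0,0,0,0,-0.079,0,0,0,0,0,0]
}}

```text
t: 17.88
tool_pos: [0.5502, 0.1041, 0.2167]
orientation: [-1.691, -2.647, -0.0]
force: [1.1, 1.0, -0.1]
opening: 0.0007
gripper_force: 0.0
```

Emit:
{"method": "move_arm", "body": {
  "deltas": [0,0,-0.04,0,0,0,0,0,0,-0.09,0,0,0,0,0,0,-0.13,0,0,0,0,0,0,-0.13,0,0,0,0]
}}

```text
t: 18.38
tool_pos: [0.5517, 0.1045, 0.3515]
orientation: [1.687, 2.643, 0.007]
force: [0.2, -0.3, 0.2]
opening: 0.0004
gripper_force: 0.0
```

```bash
python3 wheel.py side11.png 9; python3 pawl.py side12.png
```

```text
t 18.375 cramp-frame TCP [-0.0048  0.0211  0.3515] tip z 0.3404813826316182 F [ 0.1 -0.4  0.2] op 0.00040454749204239994 
 [[-0.     1.     0.007]
 [ 1.     0.    -0.002]
 [-0.002  0.007 -1.   ]]
n 1135 wheel (mod 72deg) rad 0.6143558967020041 -0.6422811647339133
t 18.425 cramp-frame TCP [-0.0055  0.0213  0.3487] tip z 0.33770433611544776 F [ 0.4 -0.  -0.5] op 0.0008097705852228184 
 [[ 0.     1.     0.004]
 [ 1.    -0.    -0.001]
 [-0.001  0.004 -1.   ]]
arm pts 0 
tail pts 329 [[0.038, 0.057, 0.216], [0.016, 0.06, 0.219], [0.016, 0.06, 0.267], [0.033, 0.061, 0.254], [0.034, 0.062, 0.235], [0.018, 0.062, 0.231], [0.028, 0.062, 0.261], [0.044, 0.063, 0.253], [0.036, 0.063, 0.231], [0.029, 0.063, 0.244], [0.027, 0.064, 0.228], [0.015, 0.065, 0.229], [0.015, 0.067, 0.242], [0.016, 0.07, 0.263]]
```

View pics/c_side11.png

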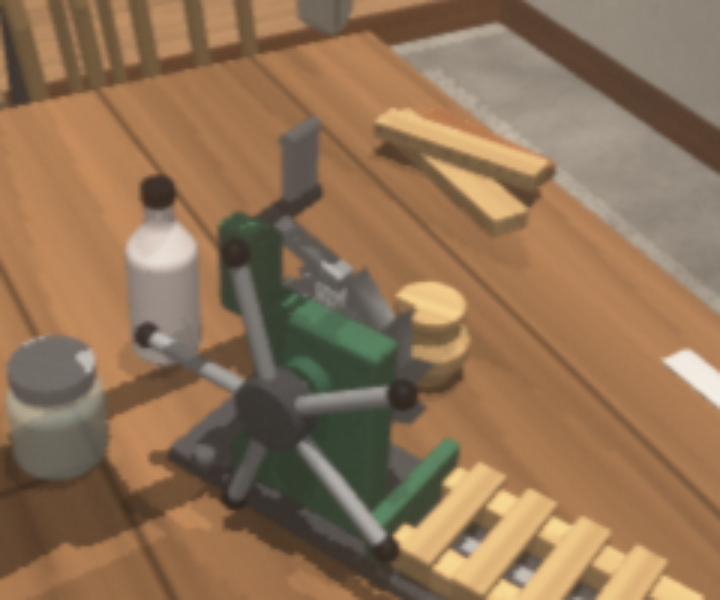

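The pawl is down: the tail stands upright at (300,160) with the same face position as at the start, and the nose is in the teeth at (345,270). The wheel is at -0.64, and the bottle, jar and foot have not moved.

```bash
python3 -c "from plant import robot; print(robot.close_job())"
```

```text
the job is handed in; nothing more can be done
None
```

I handed the job in with the star handwheel one notch back (about -0.64 rad by the camera), the pawl dropped fully into the teeth, and the bottle, jar and foot where they were; it took about 18 s, with three early pawl pushes falling short because the fingertips sat about 3 cm higher than stated.

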